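# Bring the seal under inspection and hold the loupe in focus over it

### The job

Take the black grip block of the inspection slide and move the carriage along its rail until the rubber seal it carries is centred on the station beside the upright gauge post (index lines on carriage and post foot in line), and let go of it there. Then pick the loupe up from its wooden rest by the handle and hold it level and still over the middle of the seal, with its lens at the height shown by the pointer on the post. Finish while holding it there, touching nothing else with the loupe; do not shift the pointer, and leave the caliper where it lies.

Things in the scene. Friction and masses are not known exactly. Their poses are not given: they have to be found in the camera images.
- stage: Fixed inspection slide, a low aluminium rail 216 long (along its y) x 56 x 25 mm high with dark end stops. Origin: centre of its underside, on the bench; z up. On its -x (robot) side a steel gauge post, 8 mm thick, 192 mm high, stands at x -75, y +45 mm.
- carriage (a joint): Position of the carriage on the rail, in m from 0 to 0.100, growing along +y of stage. Held by about 2 N of friction, it stays where left. It starts between 0 and 0.03; at 0.070 the seal is centred on the station.
- carriage_grip (a point): Middle of the top face of the carriage's black grip block, 70 mm above the bench: 20 mm along the rail, 16 mm across it, standing 32 mm above the carriage's flat top. It moves with the carriage; the seal's centre lies 55 mm from it towards +y of stage.
- part_top (a point): Centre of the top face of the black rubber seal (ring of 30 mm diameter, 10 mm high) fixed in the nest on the carriage, 48 mm above the bench. Moves with the carriage.
- station (a point): The fixed point of the slide where part_top must come: on the rail's centre line, 75 mm from the post's axis. A thin white line on the foot bar of the post marks it; the carriage's front edge bears a like line beside the seal's centre, and the two lines meet end to end when the seal is at the station.
- focus_tip (a point): Free end of the pointer on the post's collar, aimed at the space above the station; pointer 3 mm thick, tip 44.5 mm (horizontally) from station. Its height, 110 to 150 mm above the bench, is the height for the middle of the lens. The collar is clamped by friction (about 12 N); leave it.
- loupe: Loupe of 70 g or so lying flat on the rest: black handle 80 long x 16 wide x 14 mm thick, along its x from -45 to +35 mm; steel ring of 52 mm diameter, 14 mm thick, round the glass at x +65 mm. Origin: under the middle of the grip part of the handle, on the underside (75 mm above the bench at the start); x points from handle to lens, z up.
- lens (a point): Centre of the loupe's glass: 65 mm along +x of loupe from its origin and 7 mm above its underside.
- loupe_rest: Fixed wooden rest, foot 150 x 52 mm; carries the loupe 75 mm above the bench on a round plate (56 mm diameter, under the ring) and a forked pillar 34 mm wide, 12 mm long, under the handle's tail from x -45 to -33 mm of loupe (side cheeks 8 mm high, 3 mm clear of the handle). The handle is free underneath between. Origin: centre of the underside, z up.
- hf_generator: Big black equipment box behind the work, 330 x 390 x 152 mm high; its front face is at about x = 0.51 m, y from 0.0 to 0.39 m. Fixed; keep clear. Origin at its underside's centre.
- caliper: Loose precision caliper 205 x 69 x 8 mm lying at the left front; leave it alone. Origin: centre of its underside.

How it is judged:
By the outcome, as a careful person would: the job done as asked, in the order asked, and still so for the second after the job is handed in, while the arm keeps its last pose, push and grip.
It also fails if it takes over 48 s, if anything falls off the work surface, if the arm or the gripper's body presses on something with over 40 N, if the wrist force passes 120 N, or if a joint passes its speed limit or range.

### The arm

A 6-joint arm with a two-finger parallel gripper is mounted at the origin on a cart in front of the work surface, level with it; the furniture and walls round the work are solid. World frame = base frame: x ahead of the robot, y to its left, z up, the work surface at z = 0. Lengths are in m, angles in rad, forces in N, time in s.
With the tool pointing down it reaches from about 0.4 to 0.925 m from the base axis. Payload 3.4 kg.
Tool frame: the origin (TCP) lies midway between the tips of the shut fingers; the grasp point (between the pads) lies arm.grip_point_offset behind it (arm.grip_point_offset is the distance from the TCP to the grasp point, in m); z points along the fingers, x is the direction in which the jaws open and shut, and the axes are right-handed (so a half turn about z gives the same grasp; the last joint's range is limited). The gripper opens to 85 mm and grips with 20 to 120 N. Pads are 22 mm wide; open, the fingers measure 114 mm over their backs; the gripper's body (76 mm by 85 mm) begins 54 mm behind the grasp point. The pads swing forward as they close: fully open they stand 13 mm farther back than shut.
Start: joints at [1.034, 0.307, 1.506, -0, 1.328, -0.073], TCP at [0.257, 0.515, 0.231] pointing down, gripper open.
Joint ranges: [-3.12, 3.12], [-1.05, 2.28], [0.14, 2.33], [-1.42, 4.57], [0.1, 2.73], [-2.68, 2.68]. Speed limits (rad/s): [2.57, 2.57, 3.14, 3.14, 3.14, 3.14].

### API

Orientations are given as a unit quaternion [w, x, y, z].
In Python, from rig import arm, cams, order gives the robot as it stands.
- The arm moves only by the shell command python3 -m creep 'ROWS' [FORCE]. ROWS is a JSON object of lists of equal length, an entry for each row: "slide": the shift along the tool's x, y, z in cm, a list of three; "rotation": the turn, a rotation vector about the tool's x, y, z in rad, a list of three; "grip": the finger opening in cm, from 0 to 8.54. In form: {"slide": [[dx, dy, dz], ...], "rotation": [[rx, ry, rz], ...], "grip": [grip, ...]}. A call has 1 to 12 rows; each row shifts and turns the pose as measured when the row begins, along the tool's axes as they then stand; what a row does not reach is not made up. A row lasts 1/8 s, in which the tool goes at most 62.5 mm and 10.7 degrees, less where a joint would pass 70% of its speed; a pose out of reach is approached as far as the arm can. A call with a gripper value outside its range is refused whole. The fingers move at their own pace and stop on an object; FORCE is the grip in N (left out, the last holds). Time passes only in rows, so rows that do not move let the fingers close. It gives the time, the measured TCP pose, the force and the opening at its end, in the units of the state.
- arm.get_state(): the state, without advancing time (a new reading comes with each control period).
- cams.capture(name): name is "side" or "top" or "wrist"; returns a dict with "image" (480x640x3 uint8, red, green, blue), "z_map" (480x640 float32, m along the optical axis (not along the pixel's ray), 0 where there is no reading), "fx", "fy", "cx", "cy" (pixels), "view" (4x4, takes a point from world to camera coordinates). Camera axes: x right, y down, z forward; pixel columns grow to the right and rows downward; lengths in m; the calibration is good to about 2 mm. The wrist camera is an equidistant fisheye: a pixel r from the principal point sees the ray r / f radians off the axis. A picture is of the moment at which its call begins.
- order.sign_off(): hands the job in, once; it reports no verdict.
The state is a dict: "time_s": time; "joint_pos": joint angles; "qd": joint speeds; "effort": joint torques, N m; "eef_pos": TCP position; "eef_rot": TCP orientation; "force": force on the tool from outside, world axes, zero at the start; "torque": the same for the moment, N m; "finger_gap": finger opening in m.
Only numpy, scipy, OpenCV 4.12 (cv2) and the standard library are available. Lean on these libraries where they do the work, as an engineer would, in place of code of your own. Each camera call takes 0.05 s, during which the arm holds its last target.

## Working session

There is one attempt and no reset: what is moved stays moved. The work goes in short steps, Python scripts to look and compute and a shell command to move; the robot and the scene stay as the last step left them, time stands still between calls to the robot, and variables do not carry over. Pictures are saved under pics/ and viewed, and the job is handed in when it is done.

```bash
ls; mkdir -p pics
python3 - <<'E'
from rig import arm,cams
import cv2
print(arm.get_state()); print(arm.grip_point_offset)
for n in("side","top","wrist"):
    c=cams.capture(n); cv2.imwrite(f"pics/a_{n}.png",c["image"][:,:,::-1]); print(n,c["fx"],c["cx"],c["cy"],c["view"].round(3).tolist())
E
```

```text
pics
{'time_s': 0.0, 'joint_pos': array([ 1.03451294e+00,  3.07576622e-01,  1.50767655e+00, -4.42140325e-05,
        1.32838992e+00, -7.34747178e-02]), 'qd': array([ 6.58642981e-05,  1.29744442e-03, -4.08068999e-04,  1.72588505e-04,
        6.63426953e-04,  8.94663909e-04]), 'effort': array([ 6.53015741e-04, -4.57558072e+01, -2.51915395e+01, -2.01978314e-04,
        1.30378469e-02,  1.44326305e-05]), 'eef_pos': array([0.25638213, 0.51389836, 0.23037777]), 'eef_rot': array([ 4.92922260e-04,  8.50426955e-01,  5.26092143e-01, -8.99200614e-04]), 'force': array([ 0.26250571, -1.14475181, -0.15396647]), 'torque': array([ 0.01816382, -0.01077545,  0.02889122]), 'finger_gap': 0.08559789970022731}
0.0187
side 548.3111452991319 314.20504142783153 241.47230075669282 [[-0.996, 0.088, -0.008, 0.475], [0.052, 0.508, -0.86, -0.023], [-0.072, -0.857, -0.51, 1.345], [0.0, 0.0, 0.0, 1.0]]
top 519.409691273648 321.74359439062187 243.1229515866253 [[0.007, -1.0, 0.026, 0.118], [-0.998, -0.009, -0.054, 0.476], [0.054, -0.026, -0.998, 0.954], [0.0, 0.0, 0.0, 1.0]]
wrist 371.64829954431775 323.7153130480274 241.9423866780828 [[0.446, 0.895, -0.001, -0.573], [0.862, -0.429, 0.27, -0.035], [0.241, -0.121, -0.963, 0.378], [0.0, 0.0, 0.0, 1.0]]
```

View pics/a_side.png

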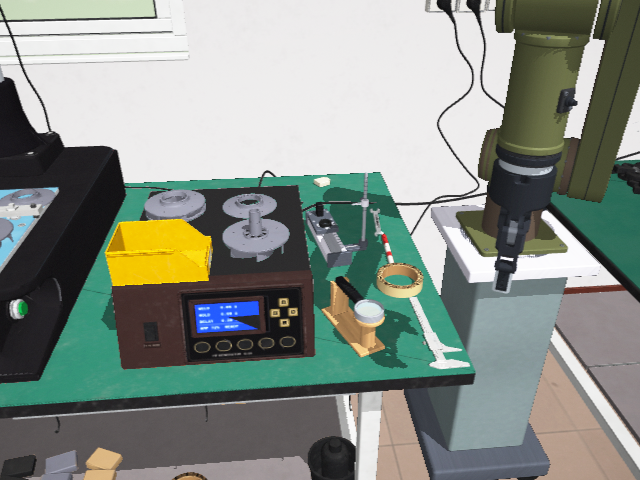

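View pics/a_top.png

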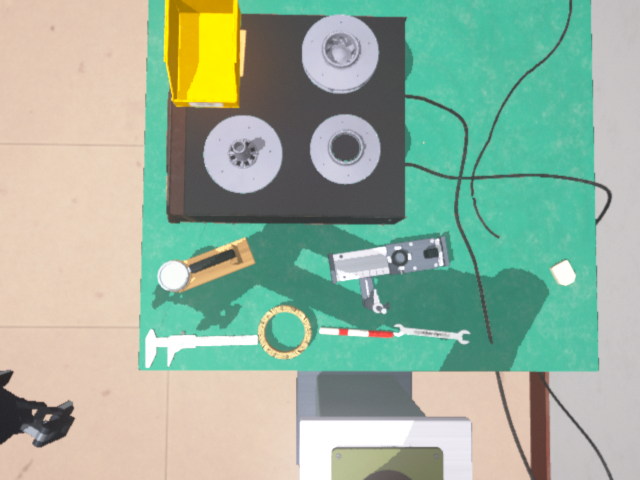

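View pics/a_wrist.png

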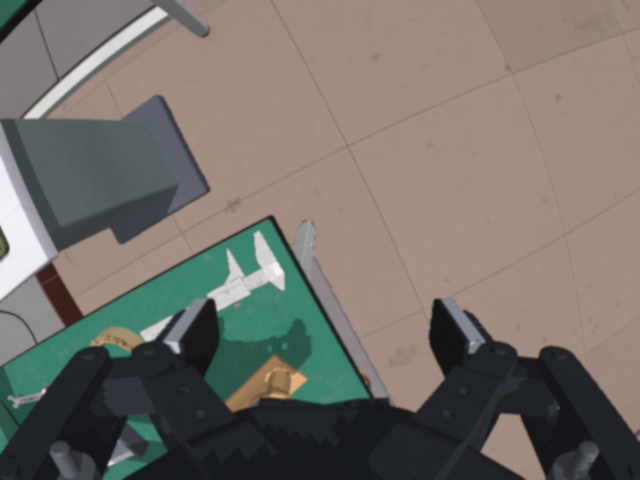

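The top view shows the rail around (330–450, 235–285), with the grip at (431,253), the seal at (400,257) and the post near (379,307). The loupe ring is at (173,275) with its handle toward (240,255). I'll zoom in and measure with depth.

```bash
cat > h.py <<'E'
import numpy as np,cv2
from rig import arm,cams
from scipy.spatial.transform import Rotation as R
def ray(c,u,v):
    V=c["view"]; o=-V[:3,:3].T@V[:3,3]
    if c.get("fish"):
        x=(u-c["cx"])/c["fx"];y=(v-c["cy"])/c["fy"];r=np.hypot(x,y)
        d=np.array([x*np.sin(r)/r,y*np.sin(r)/r,np.cos(r)]) if r>1e-9 else np.array([0,0,1.])
    else: d=np.array([(u-c["cx"])/c["fx"],(v-c["cy"])/c["fy"],1])
    return o,V[:3,:3].T@d
def onz(c,u,v,z):
    o,d=ray(c,u,v); return o+d*(z-o[2])/d[2]
def dep(c,u,v):
    o,d=ray(c,u,v); return o+d*c["z_map"][int(round(v)),int(round(u))]
def two(c1,p1,c2,p2):
    o1,d1=ray(c1,*p1);o2,d2=ray(c2,*p2)
    d1/=np.linalg.norm(d1);d2/=np.linalg.norm(d2)
    s=np.linalg.lstsq(np.c_[d1,-d2],o2-o1,rcond=None)[0]
    a=o1+d1*s[0];b=o2+d2*s[1]; return (a+b)/2,np.linalg.norm(a-b)
def cap(n):
    c=cams.capture(n); c["fish"]=n=="wrist"; return c
def zoom(c,x0,y0,w,h,k,name):
    im=c["image"][y0:y0+h,x0:x0+w,::-1]; cv2.imwrite(name,cv2.resize(im,None,fx=k,fy=k,interpolation=cv2.INTER_CUBIC))
E
python3 - <<'E'
from h import *
import pickle
c=cap("top");s=cap("side");pickle.dump((c,s),open("cs.pkl","wb"))
zoom(c,320,225,140,100,5,"pics/b_stage.png")
zoom(c,145,230,120,75,6,"pics/b_loupe.png")
zoom(s,290,165,120,110,5,"pics/b_sstage.png")
zoom(s,310,260,100,100,5,"pics/b_sloupe.png")
E
```

```text
(no output)
```

View pics/b_stage.png

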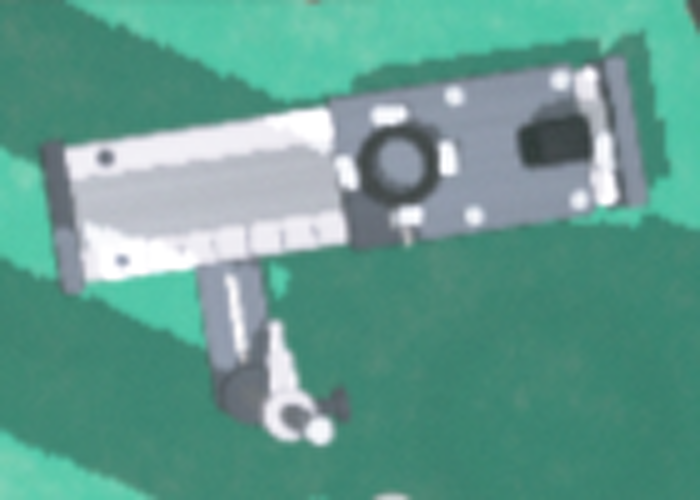

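View pics/b_loupe.png

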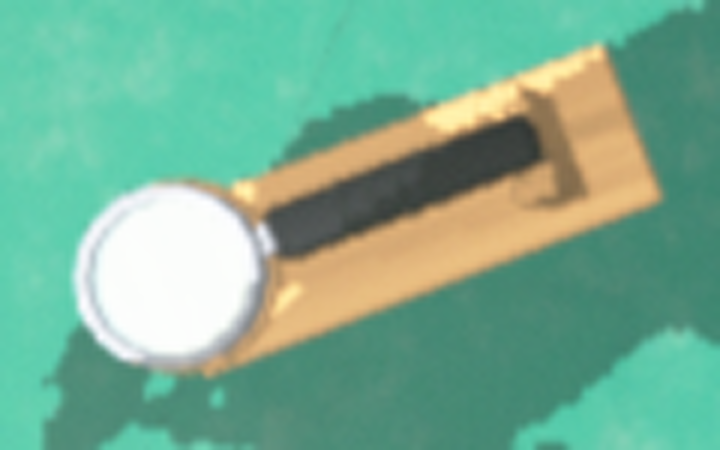

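View pics/b_sstage.png

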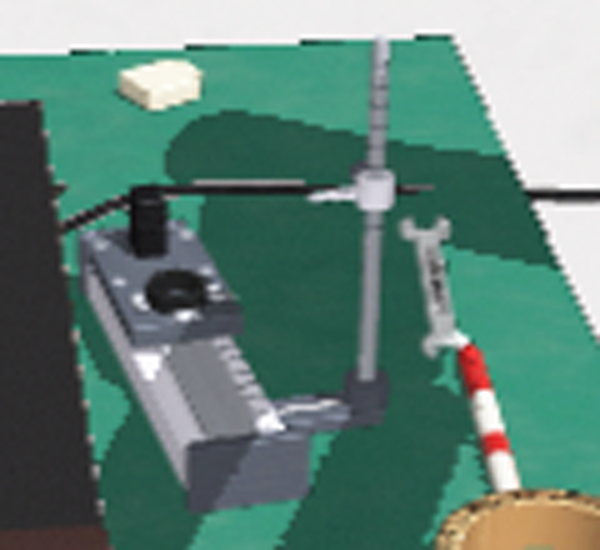

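View pics/b_sloupe.png

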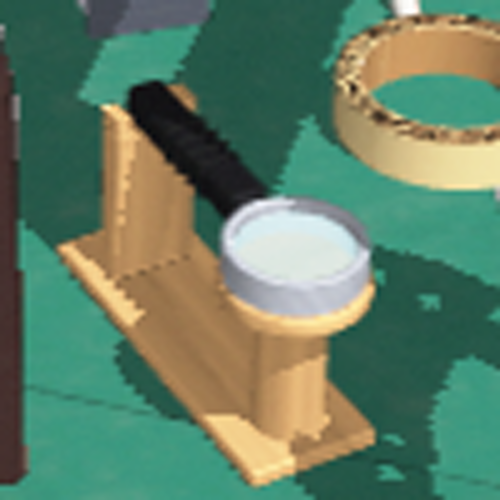

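The top zoom shows the seal at about (399,164), the grip at (556,140), the carriage line at (408,236) and the foot line from (232,275) to (243,360), all in zoom pixels. The pointer tip is at (273,322), and in the side zoom at (310,197).

Run:
```python
from h import *
import pickle
c,s=pickle.load(open("cs.pkl","rb"))
np.set_printoptions(precision=4,suppress=True)
T=lambda u,v:((u+.5)/5-.5+320,(v+.5)/5-.5+225)
S=lambda u,v:((u+.5)/5-.5+290,(v+.5)/5-.5+165)
L=lambda u,v:((u+.5)/6-.5+145,(v+.5)/6-.5+230)
SL=lambda u,v:((u+.5)/5-.5+310,(v+.5)/5-.5+260)
print("cam",-c["view"][:3,:3].T@c["view"][:3,3])
seal=onz(c,*T(399,164),.048);print("seal",seal,dep(c,*T(378,140)))
print("seal side",onz(s,*S(178,291),.048))
print("grip",onz(c,*T(556,140),.07),dep(c,*T(560,140)))
print("grip side",onz(s,*S(148,190),.07))
print("carr line",onz(c,*T(408,236),.038), dep(c,*T(408,236)))
print("foot line",onz(c,*T(232,275),.01),onz(c,*T(243,360),.01),dep(c,*T(238,320)))
# stage ends: stops tops
for p in [(45,145),(65,290),(625,55),(645,200)]: print("stop",onz(c,*T(*p),.025),dep(c,*T(*p)))
p,e=two(c,T(273,322),s,S(310,197));print("tip",p,e)
p,e=two(c,T(292,414),s,S(377,188));print("collar",p,e)
p,e=two(c,T(319,431),s,S(381,40));print("posttop",p,e)
print("foot post",onz(s,*S(366,395),.0))
# loupe by masks
z=c["z_map"]
im=cv2.cvtColor(c["image"],cv2.COLOR_RGB2HSV)
print("ring",onz(c,*L(172,275),.089),dep(c,*L(172,275)),"side",onz(s,*SL(297,238),.089))
print("handle front",onz(c,*L(272,233),.089),"tail",onz(c,*L(537,140),.089),dep(c,*L(400,190)),dep(c,*L(500,150)))
print("handle side: tail",onz(s,*SL(150,92),.089))
```

```text
cam [0.4226 0.1465 0.9751]
seal [ 0.4488 -0.0172  0.048 ] [ 0.4573 -0.0095  0.0484]
seal side [ 0.4494 -0.0072  0.048 ]
grip [ 0.457  -0.0686  0.07  ] [ 0.4571 -0.0701  0.0698]
grip side [ 0.4574 -0.0707  0.07  ]
carr line [ 0.4231 -0.0222  0.038 ] [ 0.4231 -0.0214  0.0426]
foot line [0.4081 0.0385 0.01  ] [0.3767 0.0343 0.01  ] [0.3915 0.0362 0.0102]
stop [0.4554 0.109  0.025 ] [0.4551 0.1093 0.0334]
stop [0.4025 0.1013 0.025 ] [0.4027 0.1018 0.0348]
stop [ 0.4904 -0.1051  0.025 ] [ 0.4918 -0.1105  0.0043]
stop [ 0.4369 -0.1122  0.025 ] [ 0.4368 -0.1099  0.0333]
tip [0.3946 0.0368 0.1168] 0.0005213822920024961
collar [0.3638 0.0305 0.1166] 0.0006161823601064796
posttop [0.3644 0.032  0.1894] 0.0008396102478706668
foot post [0.362  0.0173 0.    ]
ring [0.4141 0.374  0.089 ] [0.4141 0.3755 0.0832] side [0.414  0.3765 0.089 ]
handle front [0.4262 0.3463 0.089 ] tail [0.453  0.2722 0.089 ] [0.4385 0.3101 0.0914] [0.4501 0.2827 0.0888]
handle side: tail [0.4532 0.2832 0.089 ]
```

Run:
```python
from h import *
import pickle
np.set_printoptions(precision=4,suppress=True)
c,s=pickle.load(open("cs.pkl","rb"))
w=cap("wrist");V=w["view"];st=arm.get_state();q=st["eef_rot"];Rt=R.from_quat([q[1],q[2],q[3],q[0]]).as_matrix()
p=-V[:3,:3].T@V[:3,3]
print("Rt",Rt,"cam in tool",Rt.T@(p-st["eef_pos"]),"axes",Rt.T@V[:3,:3].T)
for u,v in [(503,285),(508,240),(515,215),(518,190),(525,165),(540,120)]:print(u,v,dep(s,u,v))
# tool geometry: points near axis from side depth
pts=[]
for v in range(60,300,3):
  for u in range(470,610,3):
    if s["z_map"][v,u]>0:
      P=dep(s,u,v)
      if np.hypot(*(P-st["eef_pos"])[:2])<.13: pts.append(Rt.T@(P-st["eef_pos"]))
pts=np.array(pts)
for z in np.arange(-.30,.02,.02):
  m=(pts[:,2]>=z)&(pts[:,2]<z+.02)
  if m.any(): print(round(z,2),m.sum(),pts[m].min(0)[:2],pts[m].max(0)[:2])
```

```text
Rt [[ 0.4465  0.8948 -0.0004]
 [ 0.8948 -0.4465 -0.0007]
 [-0.0008 -0.     -1.    ]] cam in tool [-0.0011 -0.0685 -0.1424] axes [[ 1.      0.      0.0008]
 [-0.0003  0.9629  0.2698]
 [-0.0008 -0.2698  0.9629]]
503 285 [0.2793 0.5652 0.2589]
508 240 [0.29   0.5756 0.3332]
515 215 [0.2732 0.5478 0.3517]
518 190 [0.2754 0.5471 0.3855]
525 165 [0.2724 0.5462 0.4173]
540 120 [0.2676 0.5501 0.4728]
-0.3 138 [ 0.003  -0.0363] [0.0384 0.0349]
-0.28 142 [ 0.0051 -0.0383] [0.0383 0.0347]
-0.26 131 [ 0.0081 -0.0369] [0.0379 0.0346]
-0.24 122 [ 0.0002 -0.0361] [0.0378 0.0354]
-0.22 119 [ 0.0027 -0.0381] [0.0389 0.0368]
-0.2 99 [ 0.0004 -0.0379] [0.0401 0.0364]
-0.18 129 [-0.0149 -0.0378] [0.0384 0.0362]
-0.16 104 [ 0.0021 -0.0375] [0.0386 0.0368]
-0.14 70 [ 0.0103 -0.036 ] [0.041 0.034]
-0.12 81 [-0.011  -0.0197] [0.0703 0.0189]
-0.1 54 [-0.0075 -0.0183] [0.0727 0.0182]
-0.08 33 [ 0.0329 -0.0161] [0.0769 0.0145]
-0.06 12 [ 0.048  -0.0103] [0.056  0.0083]
-0.04 27 [ 0.0477 -0.0111] [0.0574 0.0098]
-0.02 8 [-0.0449 -0.0112] [0.0506 0.0077]
```

The camera sits at tool −y, so a tool yaw of 9° gives a good view of the station and stays in joint range. First I'll transfer high, then rotate.

```bash
python3 -m creep '{"slide":[[0,5,0],[0,6,0],[-2,5,0],[-5.2,3.2,0],[-5.2,3.2,0],[-5.2,3.2,0],[-5.2,3.2,0],[-5.2,3.2,0],[-5.2,3.2,0],[-5.2,3.2,0],[-4,3,0]],"rotation":[[0,0,0],[0,0,0],[0,0,0],[0,0,0],[0,0,0],[0,0,0],[0,0,0],[0,0,0],[0,0,0],[0,0,0],[0,0,0]],"grip":[8,7,6,5,5,5,5,5,5,5,5]}' 40
python3 -m creep '{"slide":[[0,0,0],[0,0,0],[0,0,0],[0,0,0],[0,0,0],[0,0,0]],"rotation":[[0,0,0.16],[0,0,0.16],[0,0,0.16],[0,0,0.16],[0,0,0.16],[0,0,0.15]],"grip":[5,5,5,5,5,5]}'
```

```text
time_s: 1.68
eef_pos: [0.4471, -0.0592, 0.2306]
eef_rot: [0.001, 0.848, 0.53, 0.004]
force: [1.7, 0.4, -0.7]
finger_gap: 0.05
time_s: 2.42
eef_pos: [0.4477, -0.065, 0.2309]
eef_rot: [0.0, 0.998, 0.063, 0.005]
force: [0.4, 0.2, -0.5]
finger_gap: 0.0501
```

Run:
```python
from h import *
w=cap("wrist");print(arm.get_state()["joint_pos"].round(3),arm.get_state()["eef_rot"].round(4))
import pickle;pickle.dump(w,open("w1.pkl","wb"))
zoom(w,170,100,320,240,2.5,"pics/c_wrist.png")
```

```text
[-0.24   0.13   1.751  0.003  1.252 -0.363] [1.000e-04 9.981e-01 6.110e-02 4.600e-03]
```

View pics/c_wrist.png

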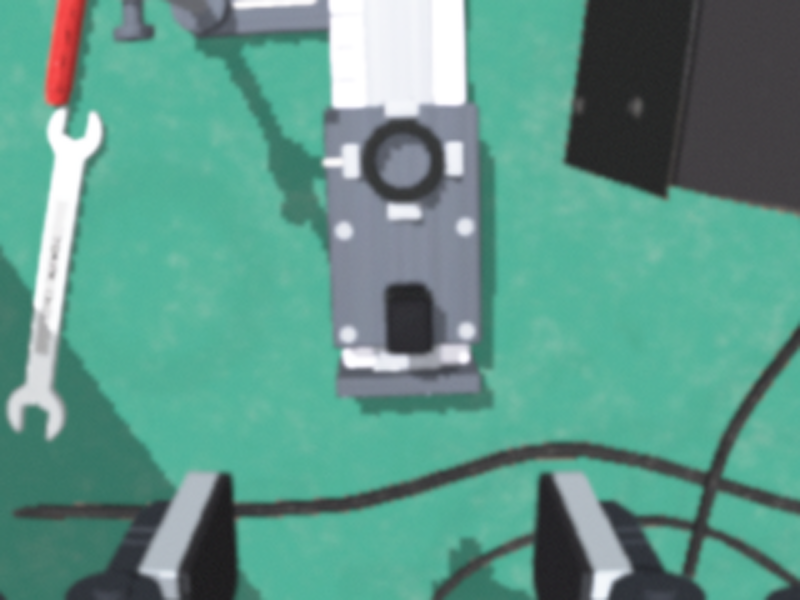

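Run:
```python
from h import *
import pickle
np.set_printoptions(precision=4,suppress=True)
w=pickle.load(open("w1.pkl","rb"))
T=lambda u,v:((u+.5)/2.5-.5+170,(v+.5)/2.5-.5+100)
print("seal",onz(w,*T(403,160),.048))
for u,v in [(390,330),(409,330),(428,330),(409,345),(409,300),(409,315)]:
  print(u,v,onz(w,*T(u,v),.07),w["z_map"][tuple(int(round(a)) for a in T(u,v)[::-1])])
print("line",onz(w,*T(322,162),.038),onz(w,*T(343,162),.038))
for p in [(338,395),(480,392),(338,375),(479,370)]: print("stop",onz(w,*T(*p),.034))
```

```text
seal [ 0.4492 -0.0172  0.048 ]
390 330 [ 0.4514 -0.073   0.07  ] 0.31149668
409 330 [ 0.4578 -0.0722  0.07  ] 0.3130044
428 330 [ 0.4641 -0.0714  0.07  ] 0.31339565
409 345 [ 0.4585 -0.0774  0.07  ] 0.31412393
409 300 [ 0.4564 -0.062   0.07  ] 0.31126106
409 315 [ 0.4571 -0.0671  0.07  ] 0.31124803
line [ 0.4208 -0.0221  0.038 ] [ 0.4283 -0.0212  0.038 ]
stop [ 0.4366 -0.1099  0.034 ]
stop [ 0.4907 -0.102   0.034 ]
stop [ 0.4357 -0.1019  0.034 ]
stop [ 0.489  -0.0933  0.034 ]
```

```bash
python3 -m creep '{"slide":[[0.9,0.8,0],[0,0,3],[0,0,4],[0,0,4],[0,0,2]],"rotation":[[0,0,-0.038],[0,0,0],[0,0,0],[0,0,0],[0,0,0]],"grip":[5,5,5,5,5]}'
python3 - <<'E'
from h import *
w=cap("wrist");q=arm.get_state()["eef_rot"];print(q.round(4))
zoom(w,170,100,320,240,2.5,"pics/d_wrist.png")
E
```

```text
time_s: 3.1
eef_pos: [0.4628, -0.0729, 0.1007]
eef_rot: [0.002, 0.996, 0.087, 0.009]
force: [0.4, -0.6, 1.0]
finger_gap: 0.05
[0.0013 0.9962 0.0865 0.0077]
```

View pics/d_wrist.png

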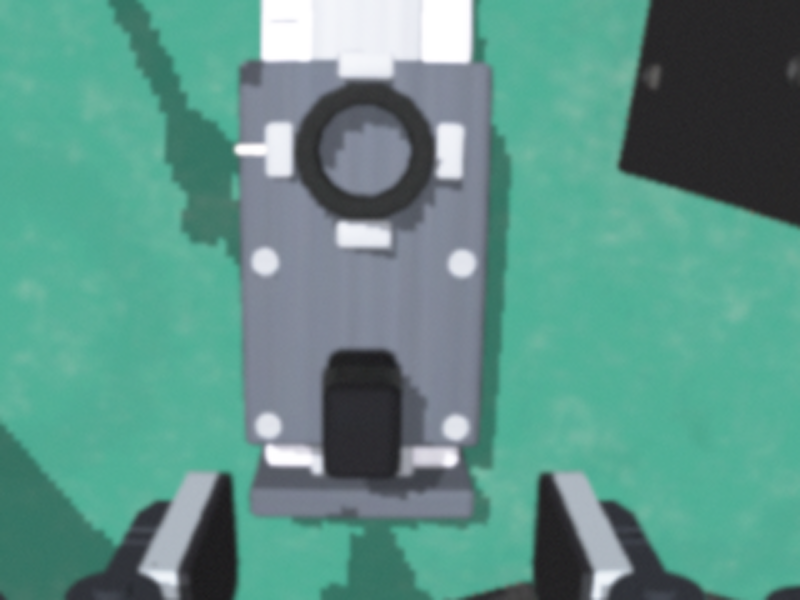

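The wrist view shows the block top at about (362,430) in zoom pixels and the finger midline at 387, so the tool needs to shift about 5 mm toward −x.

```bash
cat >> h.py <<'E'
def goal(x,y,z,yaw):
    st=arm.get_state();q=st["eef_rot"];Rt=R.from_quat([q[1],q[2],q[3],q[0]])
    a=np.radians(yaw)/2;G=R.from_quat([np.cos(a),np.sin(a),0,0])
    d=Rt.inv().apply(np.array([x,y,z])-st["eef_pos"])*100
    print("t",round(st["time_s"],2),"slide cm",d.round(2),"rot",(Rt.inv()*G).as_rotvec().round(3),"grip",round(st["finger_gap"],4),"F",st["force"].round(1),"j",st["joint_pos"].round(2))
E
python3 - <<'E'
from h import *
w=cap("wrist")
T=lambda u,v:((u+.5)/2.5-.5+170,(v+.5)/2.5-.5+100)
print("seal",onz(w,*T(365,150),.048),"grip",onz(w,*T(361,430),.07),onz(w,*T(361,384),.07),onz(w,*T(361,475),.07))
goal(.4578,-.0720,.0445,9.2)
E
```

```text
seal [ 0.44786316 -0.01679351  0.048     ] grip [ 0.45609882 -0.06926555  0.07      ] [ 0.45453566 -0.05991218  0.07      ] [ 0.45767716 -0.07875594  0.07      ]
t 3.2 slide cm [-0.5  -0.17  5.59] rot [ 0.004 -0.016  0.012] grip 0.0498 F [ 0.5 -0.4 -0.7] j [-0.25  0.3   1.91  0.    0.91 -0.42]
```

```bash
python3 -m creep '{"slide":[[-0.6,-0.3,1],[0,0,2],[0,0,1.5],[0,0,1],[0,0,0]],"rotation":[[0.004,-0.016,0.012],[0,0,0],[0,0,0],[0,0,0],[0,0,0]],"grip":[5,5,4.5,4,4]}'
python3 - <<'E'
from h import *
goal(.4568,-.0705,.0445,9.2)
E
```

```text
time_s: 3.82
eef_pos: [0.4584, -0.0713, 0.0467]
eef_rot: [0.001, 0.997, 0.081, 0.002]
force: [-0.7, 0.4, -0.7]
finger_gap: 0.0402
t 3.83 slide cm [-0.15 -0.1   0.22] rot [ 0.002 -0.004  0.002] grip 0.0402 F [-0.7  0.4 -0.7] j [-0.24  0.39  1.97 -0.    0.78 -0.41]
```

```bash
python3 -m creep '{"slide":[[-0.15,-0.1,0.1],[0,0,0],[0,0,0],[0,0,0],[0,0,0],[0,0,0]],"rotation":[[0,0,0],[0,0,0],[0,0,0],[0,0,0],[0,0,0],[0,0,0]],"grip":[3.5,3,2,1.2,1.2,1.2]}' 30
python3 - <<'E'
from h import *
w=cap("wrist")
zoom(w,170,100,320,240,2.5,"pics/e_wrist.png")
goal(.4568,-.0705,.0445,9.2)
E
```

```text
time_s: 4.58
eef_pos: [0.4583, -0.0707, 0.0473]
eef_rot: [0.002, 0.997, 0.081, 0.004]
force: [-0.2, 0.5, -0.4]
finger_gap: 0.0155
t 4.62 slide cm [-0.15 -0.05  0.28] rot [ 0.004 -0.008  0.002] grip 0.0152 F [ 1.2 -0.   0.2] j [-0.24  0.39  1.98 -0.    0.77 -0.41]
```

View pics/e_wrist.png

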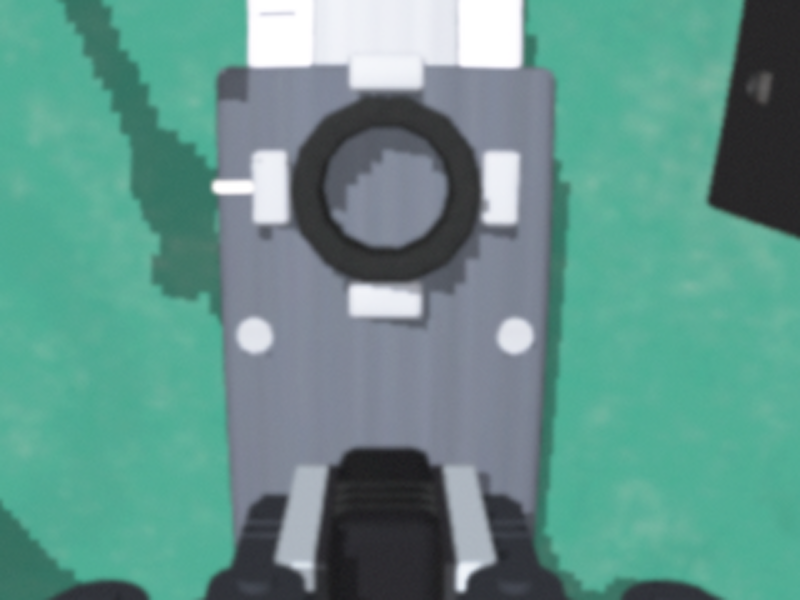

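Gripped: the pads are on the block in the picture and the gap is 15 mm. I'll slide about 5.4 cm along the rail, then look.

```bash
python3 -m creep '{"slide":[[0,-0.6,0],[0,-1,0],[0,-1,0],[0,-1,0],[0,-1,0],[0,-0.8,0],[0,-0.2,0],[0,0,0]],"rotation":[[0,0,0],[0,0,0],[0,0,0],[0,0,0],[0,0,0],[0,0,0],[0,0,0],[0,0,0]],"grip":[1.2,1.2,1.2,1.2,1.2,1.2,1.2,1.2]}' 50
python3 - <<'E'
from h import *
w=cap("wrist")
zoom(w,170,100,320,240,2.5,"pics/f_wrist.png")
c=cap("top");zoom(c,340,235,80,60,10,"pics/f_top.png")
import pickle;pickle.dump((w,c),open("f.pkl","wb"))
goal(.448,-.0120,.0473,9.2)
E
```

```text
time_s: 5.62
eef_pos: [0.4489, -0.0117, 0.0474]
eef_rot: [0.002, 0.997, 0.082, 0.004]
force: [-0.3, -2.7, 0.2]
finger_gap: 0.015
t 5.72 slide cm [-0.09  0.01  0.01] rot [ 0.005 -0.008  0.003] grip 0.0146 F [0.6 0.4 0.8] j [-0.12  0.37  2.01 -0.    0.75 -0.28]
```

View pics/f_wrist.png

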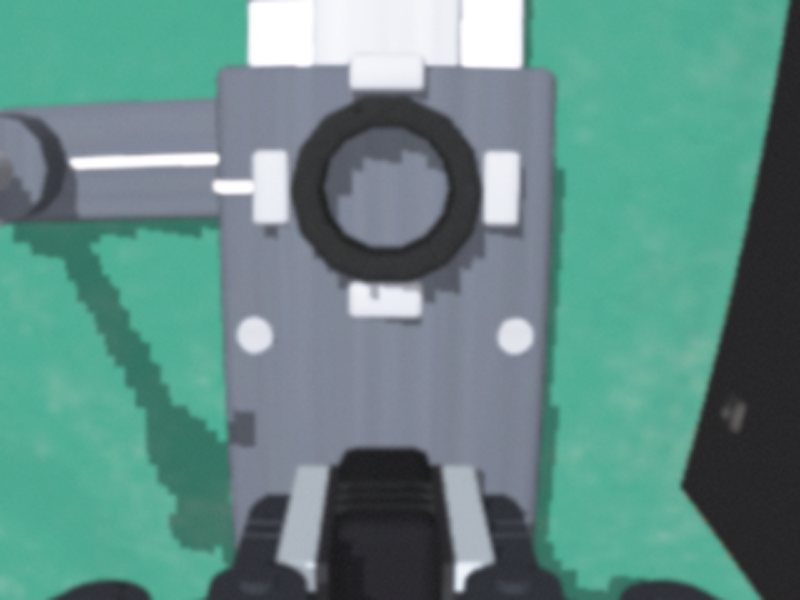

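View pics/f_top.png

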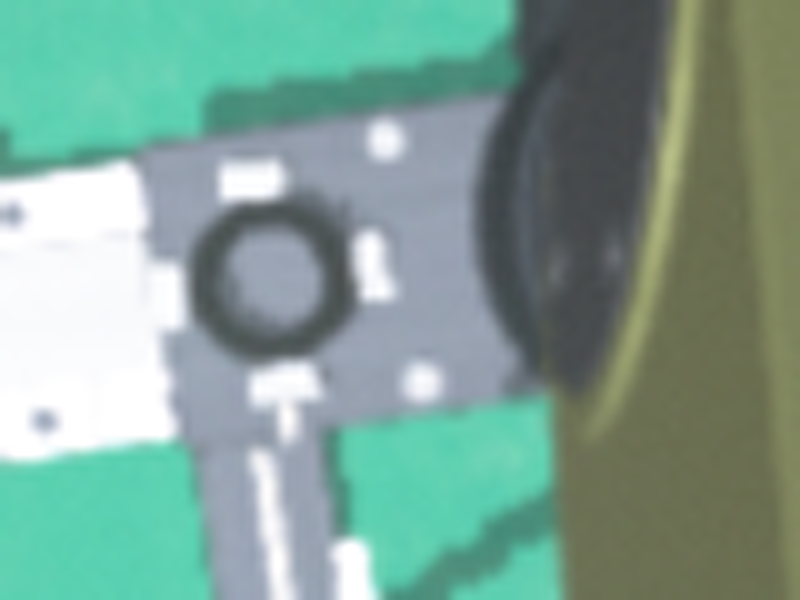

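The lines are still offset. In the wrist zoom the foot line runs (72,162)→(218,158) and the carriage line runs (214,186)→(252,187). I'll compute the metric offset with the heights accounted for.

Run:
```python
from h import *
import pickle
np.set_printoptions(precision=4,suppress=True)
w,c=pickle.load(open("f.pkl","rb"))
W=lambda u,v:((u+.5)/2.5-.5+170,(v+.5)/2.5-.5+100)
T=lambda u,v:((u+.5)/10-.5+340,(v+.5)/10-.5+235)
a=np.radians(9.2);X=np.array([np.cos(a),np.sin(a)]);Y=np.array([-np.sin(a),np.cos(a)])
st=lambda P:np.array([P[:2]@X,P[:2]@Y])
print("wrist z: carr",dep(w,*W(233,186))[2],dep(w,*W(214,186))[2],"foot",dep(w,*W(150,160))[2],dep(w,*W(210,158))[2])
print("W foot",st(onz(w,*W(72,162),.0101)),st(onz(w,*W(218,158),.0101)))
print("W carr",st(onz(w,*W(216,186),.038)),st(onz(w,*W(250,187),.038)),"seal",st(onz(w,*W(386,188),.048)))
print("T foot",st(onz(c,*T(260,450),.0101)),st(onz(c,*T(282,595),.0101)))
print("T carr",st(onz(c,*T(289,438),.038)),"seal",st(onz(c,*T(273,280),.048)))
print("station", st(np.array([.4391,.0424])))
```

```text
wrist z: carr 0.04255700143679381 0.04157805515719121 foot 0.01743549257538421 0.015662280468408174
W foot [ 0.3784 -0.0263] [ 0.4083 -0.0265]
W carr [ 0.4126 -0.0294] [ 0.4182 -0.0296] seal [ 0.4404 -0.029 ]
T foot [ 0.4092 -0.0264] [ 0.3821 -0.0262]
T carr [ 0.4115 -0.029 ] seal [ 0.4401 -0.0294]
station [ 0.4402 -0.0283]
```

```bash
python3 -m creep '{"slide":[[0,-0.27,0],[0,0,0],[0,0,0]],"rotation":[[0,0,0],[0,0,0],[0,0,0]],"grip":[1.2,1.2,1.2]}'
python3 - <<'E'
from h import *
w=cap("wrist")
zoom(w,230,140,80,60,10,"pics/g_wrist.png")
c=cap("top");zoom(c,340,235,80,60,10,"pics/g_top.png")
import pickle;pickle.dump((w,c),open("f.pkl","wb"))
E
```

```text
time_s: 6.1
eef_pos: [0.4485, -0.0091, 0.0474]
eef_rot: [0.002, 0.997, 0.081, 0.004]
force: [0.7, -0.8, 1.2]
finger_gap: 0.0147
```

View pics/g_wrist.png

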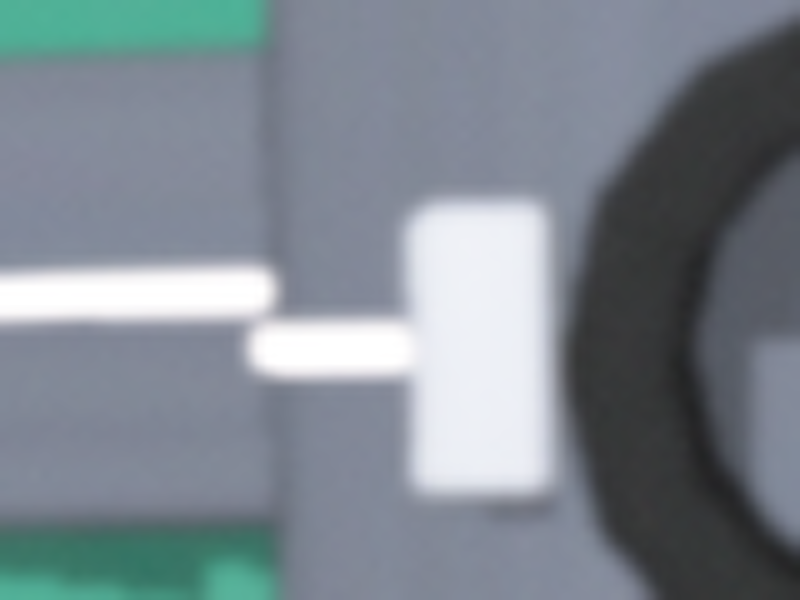

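View pics/g_top.png

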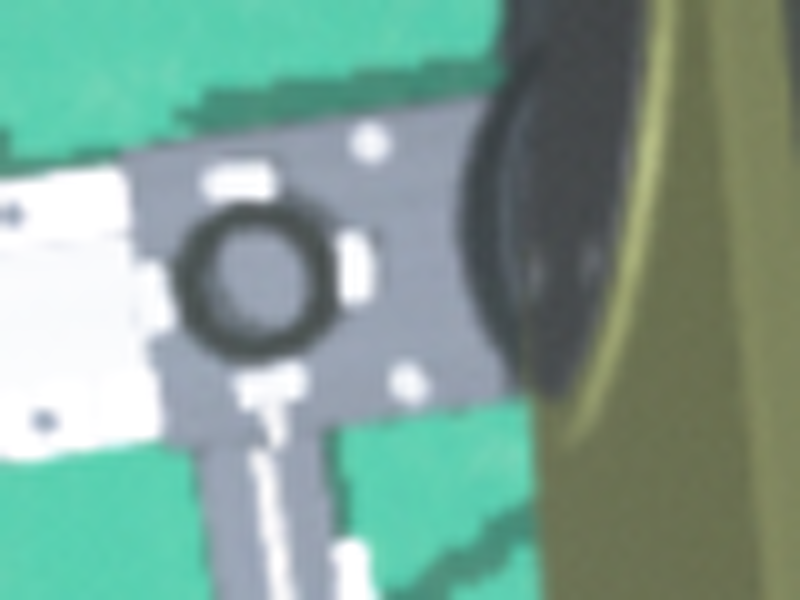

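Run:
```python
from h import *
import pickle
np.set_printoptions(precision=4,suppress=True)
w,c=pickle.load(open("f.pkl","rb"))
W=lambda u,v:((u+.5)/10-.5+230,(v+.5)/10-.5+140)
T=lambda u,v:((u+.5)/10-.5+340,(v+.5)/10-.5+235)
a=np.radians(9.2);X=np.array([np.cos(a),np.sin(a)]);Y=np.array([-np.sin(a),np.cos(a)])
st=lambda P:np.array([P[:2]@X,P[:2]@Y])
for n,k in (("w",w),("t",c)):
  o,_=ray(k,0,0);print(n,"cam",st(o),o[2])
print("W foot",st(onz(w,*W(5,297),.0101)),st(onz(w,*W(265,292),.0101)))
for z in(.036,.038,.040):print("W carr",z,st(onz(w,*W(260,349),z)),st(onz(w,*W(400,349),z)))
print("W seal",st(onz(w,*((386+.5)/2.5-.5+170,(188+.5)/2.5-.5+100),.048)))
print("T foot",st(onz(c,*T(260,450),.0101)),st(onz(c,*T(282,595),.0101)))
print("T carr",st(onz(c,*T(275,438),.038)),"seal",st(onz(c,*T(256,281),.048)))
```

```text
w cam [ 0.4389 -0.0127] 0.18959361742182762
t cam [0.4406 0.077 ] 0.9750741278478232
W foot [ 0.3948 -0.0265] [ 0.4079 -0.0266]
W carr 0.036 [ 0.4121 -0.027 ] [ 0.418  -0.0271]
W carr 0.038 [ 0.4124 -0.0268] [ 0.4183 -0.0269]
W carr 0.04 [ 0.4128 -0.0266] [ 0.4185 -0.0267]
W seal [ 0.4405 -0.0263]
T foot [ 0.4092 -0.0264] [ 0.3821 -0.0262]
T carr [ 0.4119 -0.0265] seal [ 0.4404 -0.0264]
```

Carriage and foot lines now agree within 0.3 mm in both views. Releasing and rising.

```bash
python3 -m creep '{"slide":[[0,0,0],[0,0,0],[0,0,0],[0,0,0],[0,0,-1.5],[0,0,-3],[0,0,-4],[0,0,-4],[0,0,-4],[0,0,-1]],"rotation":[[0,0,0],[0,0,0],[0,0,0],[0,0,0],[0,0,0],[0,0,0],[0,0,0],[0,0,0],[0,0,0],[0,0,0]],"grip":[1.8,2.4,3.2,3.6,4,4,4,4,4,4]}'
python3 - <<'E'
from h import *
w=cap("wrist")
zoom(w,190,60,240,180,3.333,"pics/h_wrist.png")
c=cap("top");zoom(c,340,235,100,75,8,"pics/h_top.png")
import pickle;pickle.dump((w,c),open("f.pkl","wb"))
goal(.4385,.311,.2,20.6)
E
```

```text
time_s: 7.45
eef_pos: [0.447, -0.0084, 0.2269]
eef_rot: [0.001, 0.997, 0.081, 0.004]
force: [-0.2, -0.3, -0.9]
finger_gap: 0.04
t 7.55 slide cm [  4.42 -31.64   2.45] rot [ 0.003 -0.004 -0.197] grip 0.0399 F [-0.4  0.1 -0.1] j [-0.11  0.13  1.77 -0.    1.24 -0.27]
```

View pics/h_wrist.png

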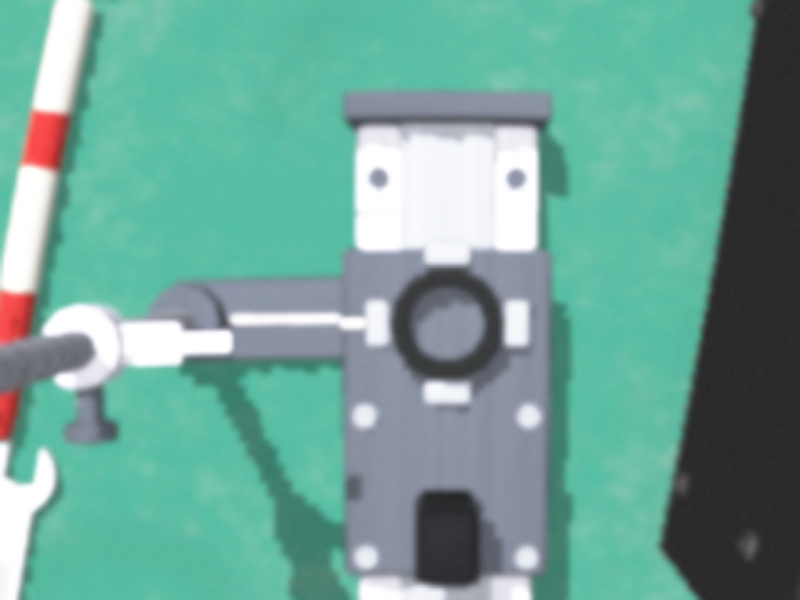

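View pics/h_top.png

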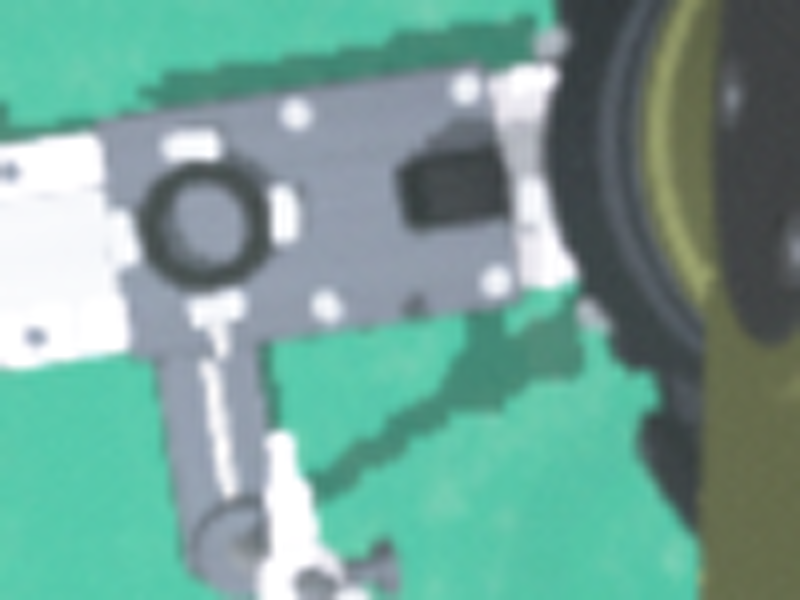

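The carriage stayed put: the lines are at (340,320) and (352,323) in the wrist zoom. The pointer tip is at (232,342). Quick numeric check, including the tip height from wrist and side.

Run:
```python
from h import *
import pickle
np.set_printoptions(precision=4,suppress=True)
w,c=pickle.load(open("f.pkl","rb"));_,s=pickle.load(open("cs.pkl","rb"))
k=10/3
W=lambda u,v:((u+.5)/k-.5+190,(v+.5)/k-.5+60)
T=lambda u,v:((u+.5)/8-.5+340,(v+.5)/8-.5+235)
S=lambda u,v:((u+.5)/5-.5+290,(v+.5)/5-.5+165)
a=np.radians(9.2);X=np.array([np.cos(a),np.sin(a)]);Y=np.array([-np.sin(a),np.cos(a)])
st=lambda P:np.array([P[:2]@X,P[:2]@Y])
print("W foot",st(onz(w,*W(240,319),.0101)),st(onz(w,*W(335,320),.0101)),"carr",st(onz(w,*W(352,323),.038)),"seal",onz(w,*W(447,324),.048),st(onz(w,*W(447,324),.048)))
print("T foot",st(onz(c,*T(208,360),.0101)),"carr",st(onz(c,*T(219,345),.038)),"seal",onz(c,*T(206,224),.048))
for n,p in (("ws",two(w,W(231,342),s,S(309,197))),("wt",two(w,W(231,342),c,T(281,433)))):print(n,p,st(p[0]))
print("tip depth w",dep(w,*W(220,342)),"side",dep(s,*S(330,194)),"top",dep(c,*T(284,450)),dep(c,*T(290,470)))
```

```text
W foot [ 0.3811 -0.0265] [ 0.4088 -0.0273] carr [ 0.4156 -0.0269] seal [0.4394 0.044  0.048 ] [ 0.4407 -0.0269]
T foot [ 0.4092 -0.0264] carr [ 0.4131 -0.0264] seal [0.4391 0.0441 0.048 ]
ws (array([0.3952, 0.0368, 0.1169]), np.float64(0.00011731032338563668)) [ 0.396  -0.0269]
wt (array([0.395 , 0.0364, 0.1165]), np.float64(0.0008453163812784189)) [ 0.3957 -0.0272]
tip depth w [0.395  0.0376 0.1296] side [0.5703 1.1227 0.6711] top [0.3915 0.0359 0.1205] [0.3825 0.019  0.0013]
```

```bash
python3 -m creep '{"slide":[[0.8,-4,0],[0.8,-5.5,0],[0.8,-5.5,0],[0.8,-5.5,0],[0.8,-5.5,0],[0.8,-4,0],[0,0,2.5],[0,0,2.5]],"rotation":[[0,0,0],[0,0,0],[0,0,0],[0,0,0],[0,0,0],[0,0,-0.1],[0,0,-0.1],[0,0,0]],"grip":[4,4,4,4,4,4,4,4]}'
python3 - <<'E'
from h import *
w=cap("wrist")
cv2.imwrite("pics/i_wrist.png",w["image"][:,:,::-1])
import pickle;pickle.dump(w,open("w2.pkl","wb"))
goal(.437,.3147,.062,20.6)
E
```

```text
time_s: 8.55
eef_pos: [0.4402, 0.3033, 0.1587]
eef_rot: [0.003, 0.983, 0.182, -0.006]
force: [-0.1, 0.3, -0.7]
finger_gap: 0.0401
t 8.6 slide cm [ 0.52 -1.27  9.32] rot [0.004 0.019 0.006] grip 0.0397 F [ 0.2 -0.6 -2. ] j [ 0.52  0.33  1.69 -0.    1.15  0.16]
```

View pics/i_wrist.png

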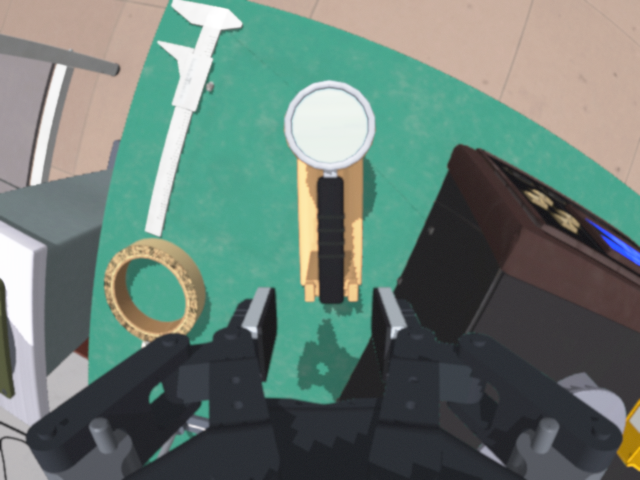

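Run:
```python
from h import *
import pickle
np.set_printoptions(precision=4,suppress=True)
w=pickle.load(open("w2.pkl","rb"))
im=w["image"].astype(int);m=((im.max(2)<60)).astype(np.uint8);m[:165]=0;m[305:]=0;m[:,:310]=0;m[:,355:]=0
ys,xs=np.nonzero(m);print(len(xs),xs.min(),xs.max(),ys.min(),ys.max())
f=np.polyfit(ys,xs,1);
for v in (185,240,285):
  print(v,np.polyval(f,v),onz(w,np.polyval(f,v),v,.089))
P=onz(w,330,126,.089);Q=onz(w,np.polyval(f,285),285,.089)
print("lens",P);d=P[:2]-Q[:2];print("ang",np.degrees(np.arctan2(d[1],d[0])));d/=np.linalg.norm(d)
print("front/tail",onz(w,330,178,.089),onz(w,331,302,.089));print("orig",P[:2]-.065*d)
```

```text
2948 318 343 178 302
185 330.02678824414227 [0.427  0.3431 0.089 ]
240 330.6297896096925 [0.4392 0.3128 0.089 ]
285 331.1231543633246 [0.4499 0.2861 0.089 ]
lens [0.4148 0.3746 0.089 ]
ang 111.64385668830116
front/tail [0.4255 0.3469 0.089 ] [0.4541 0.2753 0.089 ]
orig [0.4388 0.3142]
```

```bash
python3 -m creep '{"slide":[[0.6,-1.2,1],[0,0,2],[0,0,2],[0,0,1.5]],"rotation":[[0.004,0.019,-0.005],[0,0,0],[0,0,0],[0,0,0]],"grip":[4,4,4,4]}'
python3 - <<'E'
from h import *
goal(.4385,.3145,.062,21.2)
E
```

```text
time_s: 9.1
eef_pos: [0.4358, 0.3132, 0.0831]
eef_rot: [0.002, 0.983, 0.184, -0.005]
force: [-0.6, -0.9, 0.0]
finger_gap: 0.0401
t 9.1 slide cm [ 0.32 -0.02  2.11] rot [0.002 0.01  0.   ] grip 0.0401 F [-0.6 -0.9  0. ] j [ 0.54  0.42  1.77 -0.    0.97  0.17]
```

```bash
python3 -m creep '{"slide":[[0.3,0,0.8],[0,0,0.6],[0,0,0],[0,0,0]],"rotation":[[0.002,0.01,0],[0,0,0],[0,0,0],[0,0,0]],"grip":[4,4,4,4]}'
python3 - <<'E'
from h import *
w=cap("wrist")
zoom(w,200,60,240,260,2.3,"pics/j_wrist.png")
goal(.4385,.3145,.062,21.2)
E
```

```text
time_s: 9.6
eef_pos: [0.4383, 0.3136, 0.0672]
eef_rot: [0.0, 0.983, 0.184, -0.001]
force: [0.1, 0.1, -0.5]
finger_gap: 0.0402
t 9.65 slide cm [ 0.05 -0.07  0.52] rot [ 0.     0.002 -0.001] grip 0.0402 F [-0.7 -0.1  0.4] j [0.54 0.44 1.79 0.   0.92 0.17]
```

View pics/j_wrist.png

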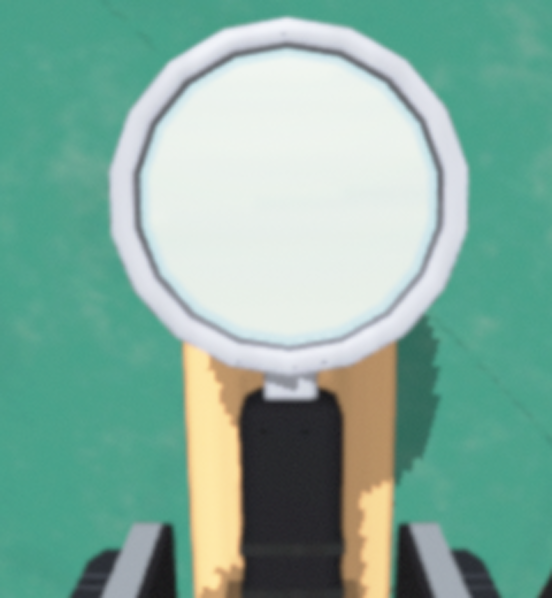

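The handle is centred between the pads to within about 1 mm (handle mid 292, pad mid 287). Lowering the last 5 mm and closing.

```bash
python3 -m creep '{"slide":[[0.08,-0.07,0.5],[0,0,0],[0,0,0],[0,0,0],[0,0,0],[0,0,0],[0,0,0]],"rotation":[[0,0,0],[0,0,0],[0,0,0],[0,0,0],[0,0,0],[0,0,0],[0,0,0]],"grip":[4,3,2.2,1.6,1.2,1.2,1.2]}' 60
python3 - <<'E'
from h import *
w=cap("wrist")
zoom(w,200,60,240,260,2.3,"pics/k_wrist.png")
goal(.4385,.3145,.062,21.2)
E
```

```text
time_s: 10.52
eef_pos: [0.4394, 0.3151, 0.0631]
eef_rot: [-0.0, 0.983, 0.184, 0.0]
force: [0.5, -0.3, -0.4]
finger_gap: 0.0152
t 10.57 slide cm [-0.11  0.02  0.11] rot [-0. -0. -0.] grip 0.0147 F [-0.9  0.1  0.4] j [0.54 0.44 1.79 0.   0.91 0.17]
```

View pics/k_wrist.png

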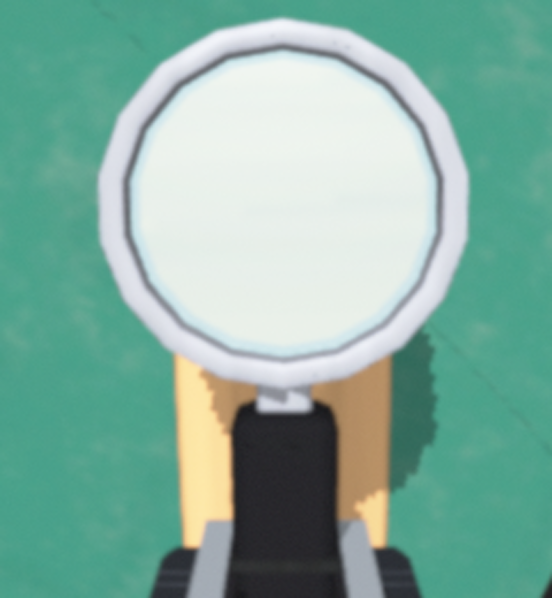

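```bash
python3 -m creep '{"slide":[[0,0,-0.5],[0,0,-1],[0,0,-2],[0,0,-2.5],[0,0,-2],[0,0,-0.5],[0,0,0]],"rotation":[[0,0,0],[0,0,0],[0,0,0],[0,0,0],[0,0,0],[0,0,0],[0,0,0]],"grip":[1.2,1.2,1.2,1.2,1.2,1.2,1.2]}'
python3 - <<'E'
from h import *
w=cap("wrist")
zoom(w,200,60,240,260,2.3,"pics/l_wrist.png")
s=cap("side");zoom(s,290,200,120,110,5,"pics/l_side.png")
goal(.4495,-.0201,.145,9.2)
E
```

```text
time_s: 11.45
eef_pos: [0.4392, 0.3149, 0.1528]
eef_rot: [-0.0, 0.983, 0.184, 0.0]
force: [0.8, -0.5, -0.4]
finger_gap: 0.015
t 11.55 slide cm [-11.09  31.61   0.72] rot [0.    0.001 0.209] grip 0.0148 F [ 0.1 -0.1 -1.3] j [ 0.54  0.33  1.69 -0.    1.12  0.17]
```

View pics/l_wrist.png

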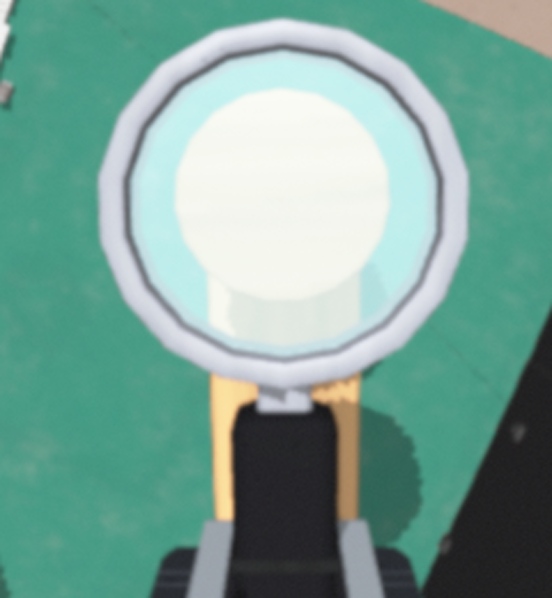

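View pics/l_side.png

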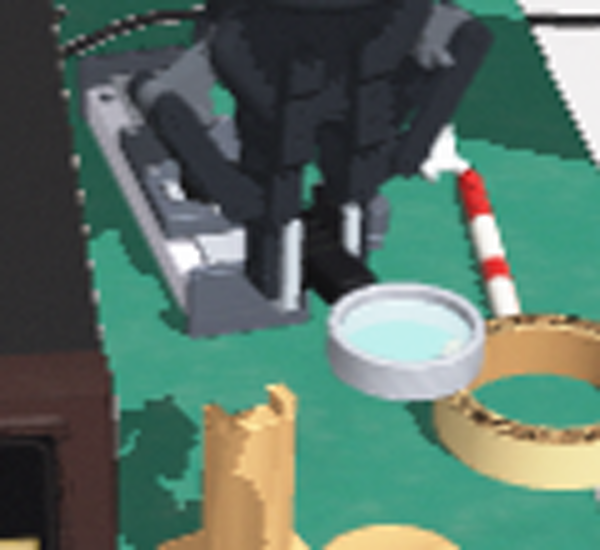

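The wrist image of the loupe is unchanged by the lift, so it did not sag or slip. Turning to the slide's heading, then carrying it over.

```bash
python3 -m creep '{"slide":[[0,0,0],[0,0,0],[-0.3,1.5,0],[-0.4,3,0],[-0.6,4.5,0],[-0.6,4.5,0],[-0.6,4.5,0],[-0.6,4.5,0],[-0.6,4.5,0],[-0.4,3,0],[-0.1,1,0],[0,0,0]],"rotation":[[0,0,0.105],[0,0,0.105],[0,0,0],[0,0,0],[0,0,0],[0,0,0],[0,0,0],[0,0,0],[0,0,0],[0,0,0],[0,0,0],[0,0,0]],"grip":[1.2,1.2,1.2,1.2,1.2,1.2,1.2,1.2,1.2,1.2,1.2,1.2]}'
python3 - <<'E'
from h import *
goal(.4495,-.0201,.0979,9.2)
E
```

```text
time_s: 13.05
eef_pos: [0.4389, -0.0147, 0.1459]
eef_rot: [0.003, 0.996, 0.086, -0.008]
force: [0.2, -0.6, -0.7]
finger_gap: 0.0148
t 13.05 slide cm [1.03 0.69 4.78] rot [0.005 0.017 0.012] grip 0.0148 F [ 0.2 -0.6 -0.7] j [-0.12  0.22  1.89 -0.01  1.05 -0.29]
```

```bash
python3 -m creep '{"slide":[[0.5,0.3,0],[0.5,0.3,0],[0,0,1],[0,0,1],[0,0,1],[0,0,0],[0,0,0]],"rotation":[[0.002,0.009,0.006],[0.002,0.009,0.006],[0,0,0],[0,0,0],[0,0,0],[0,0,0],[0,0,0]],"grip":[1.2,1.2,1.2,1.2,1.2,1.2,1.2]}'
python3 - <<'E'
from h import *
goal(.4495,-.0201,.0979,9.2)
E
```

```text
time_s: 13.92
eef_pos: [0.4495, -0.0159, 0.1125]
eef_rot: [-0.001, 0.997, 0.083, -0.0]
force: [0.3, -0.7, 0.4]
finger_gap: 0.0147
t 13.93 slide cm [-0.07  0.42  1.46] rot [-0.001  0.001  0.005] grip 0.0147 F [ 0.3 -0.7  0.4] j [-0.13  0.27  1.92  0.    0.95 -0.3 ]
```

```bash
python3 -m creep '{"slide":[[0,0.4,0.5],[0,0,0.7],[0,0,0.2],[0,0,0],[0,0,0]],"rotation":[[0,0,0.004],[0,0,0],[0,0,0],[0,0,0],[0,0,0]],"grip":[1.2,1.2,1.2,1.2,1.2]}'
python3 - <<'E'
from h import *
goal(.4495,-.0201,.0979,9.2)
w=cap("wrist");s=cap("side");c=cap("top")
import pickle;pickle.dump((w,s,c),open("fin.pkl","wb"))
zoom(w,200,60,240,200,3,"pics/m_wrist.png")
zoom(s,290,165,120,110,5,"pics/m_side.png")
zoom(c,330,225,100,75,8,"pics/m_top.png")
E
```

```text
time_s: 14.55
eef_pos: [0.4507, -0.0204, 0.098]
eef_rot: [-0.0, 0.997, 0.081, 0.0]
force: [-0.6, -0.4, -0.2]
finger_gap: 0.0149
t 14.55 slide cm [-0.12 -0.05  0.01] rot [-0.001 -0.001  0.001] grip 0.0149 F [-0.6 -0.4 -0.2] j [-0.14  0.29  1.94  0.    0.91 -0.3 ]
```

View pics/m_wrist.png

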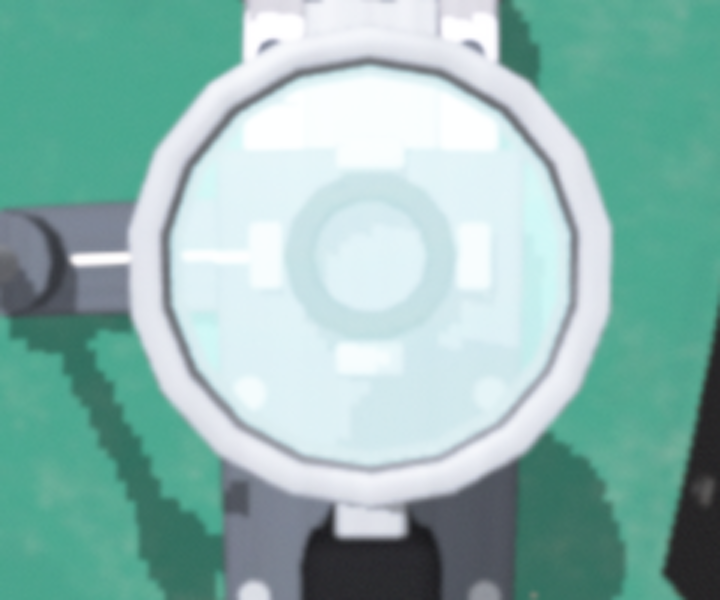

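View pics/m_side.png

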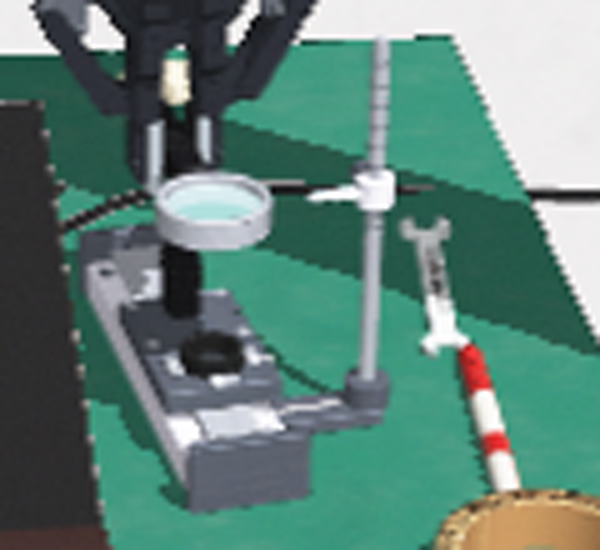

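View pics/m_top.png

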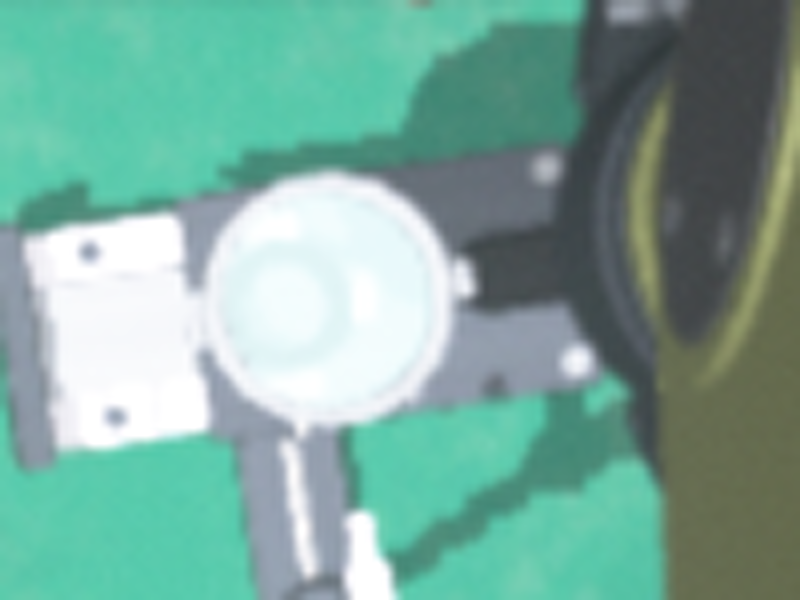

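Wrist zoom: ring outer about x 130–611, y 30–503; seal centre (370,255). Top zoom: ring centre (328,298). Side zoom: ring top ellipse centred near (213,204), rim bottom 250. Computing positions.

Run:
```python
from h import *
import pickle
np.set_printoptions(precision=4,suppress=True)
w,s,c=pickle.load(open("fin.pkl","rb"))
W=lambda u,v:((u+.5)/3-.5+200,(v+.5)/3-.5+60)
T=lambda u,v:((u+.5)/8-.5+330,(v+.5)/8-.5+225)
S=lambda u,v:((u+.5)/5-.5+290,(v+.5)/5-.5+165)
Z=.1168
# ring extremes on top face outer rim (z+.007)
a=[onz(w,*W(*p),Z+.007) for p in [(130,265),(611,265),(370,30),(370,503)]]
print("W ring ctr",(a[0]+a[1])/2,(a[2]+a[3])/2,"dia",np.linalg.norm(a[0]-a[1]),np.linalg.norm(a[2]-a[3]))
print("W glass", (onz(w,*W(166,265),Z+.005)+onz(w,*W(576,265),Z+.005))/2,(onz(w,*W(370,62),Z+.005)+onz(w,*W(370,467),Z+.005))/2)
print("W seal",onz(w,*W(370,255),.048))
a=[onz(c,*T(*p),Z+.007) for p in [(203,298),(452,298),(328,171),(328,426)]]
print("T ring",(a[0]+a[1])/2,(a[2]+a[3])/2,np.linalg.norm(a[0]-a[1]),np.linalg.norm(a[2]-a[3]));print("T seal",onz(c,*T(290,300),.048))
# side: fit top-face ring: leftmost 153, rightmost 274; top 172
print("two-view top-face centre",two(c,T(328,298),s,S(213,206)))
for v in(200,204,208):print("side ring at",v,two(w,W(371,266),s,S(213,v)))
print("tip now",two(c,T(362,513),s,S(309,197)))
for p in [(180,190),(210,180)]:print("side depth",dep(s,*S(*p)))
V=s["view"]
for P in [(.4391,.0441,Z+.007),(.4391,.0441,Z-.007)]:
  q=V[:3,:3]@np.array(P)+V[:3,3];u=s["fx"]*q[0]/q[2]+s["cx"];v=s["fy"]*q[1]/q[2]+s["cy"]
  print("pred side zoom",(u+.5-290)*5-.5,(v+.5-165)*5-.5)
```

```text
W ring ctr [0.4392 0.0442 0.1238] [0.4393 0.0435 0.1238] dia 0.05060949555232588 0.05031781848475034
W glass [0.4393 0.044  0.1218] [0.4392 0.0437 0.1218]
W seal [0.4392 0.0441 0.048 ]
T ring [0.439  0.0439 0.1238] [0.439  0.0438 0.1238] 0.05127768452893308 0.05233970531697766
T seal [0.44   0.0432 0.048 ]
two-view top-face centre (array([0.4392, 0.0431, 0.1179]), np.float64(9.708392845607555e-05))
side ring at 200 (array([0.4393, 0.0436, 0.1211]), np.float64(1.5282011351715433e-05))
side ring at 204 (array([0.4393, 0.0436, 0.1191]), np.float64(4.5024079398739504e-05))
side ring at 208 (array([0.4393, 0.0435, 0.1171]), np.float64(7.481771195560097e-05))
tip now (array([0.395 , 0.0357, 0.1163]), np.float64(0.000297666645879264))
side depth [0.4525 0.0289 0.1194]
side depth [0.4385 0.0249 0.1217]
pred side zoom 213.71401368879202 195.07470500632576
pred side zoom 213.44706283303435 223.23258644437044
```

Lateral position agrees within 0.5 mm. For height I'll measure the ring's rim and the pointer profile sub-pixel in the same side image.

```bash
python3 - <<'E'
from h import *
import pickle
w,s,c=pickle.load(open("fin.pkl","rb"))
g=s["image"]
print("ring col"); 
for u in(331,332,333): print([tuple(int(x) for x in g[v,u]) for v in range(196,220)])
print("pointer")
for u in(351,352,353,354,356): print(u,[tuple(int(x) for x in g[v,u]) for v in range(200,209)])
V=s["view"]
def pr(P):
  q=V[:3,:3]@np.array(P)+V[:3,3];return round(s["fx"]*q[0]/q[2]+s["cx"],2),round(s["fy"]*q[1]/q[2]+s["cy"],2)
Z=.1168;n=np.array([.4391,.0441])
for nm,dy,z in(("top far",-.026,Z+.007),("top near",.026,Z+.007),("bot near",.026,Z-.007)):print(nm,pr((n[0],n[1]+dy,z)))
print("tip",pr((.3950,.0368,Z)),pr((.39,.036,Z+.0015)),pr((.39,.036,Z-.0015)))
E
python3 - <<'E'
import sys;sys.path.insert(0,'.')
from h import *
import pickle
w,s,c=pickle.load(open("fin.pkl","rb"));zoom(s,312,190,60,35,13,"pics/n_side.png")
E
```

```text
ring col
[(186, 194, 203), (106, 111, 120), (50, 51, 56), (119, 120, 130), (209, 211, 223), (200, 205, 212), (232, 245, 247), (219, 238, 241), (219, 237, 241), (197, 231, 233), (177, 226, 225), (177, 226, 224), (181, 227, 226), (230, 232, 238), (186, 189, 200), (189, 191, 203), (184, 188, 198), (185, 190, 200), (187, 191, 201), (86, 152, 134), (67, 157, 130), (65, 156, 129), (66, 158, 131), (61, 155, 127)]
[(77, 82, 91), (76, 80, 90), (43, 45, 53), (124, 127, 139), (193, 196, 206), (195, 200, 208), (231, 245, 247), (219, 238, 241), (219, 237, 241), (197, 231, 233), (177, 227, 224), (176, 225, 224), (179, 227, 225), (229, 232, 237), (188, 192, 200), (195, 197, 208), (190, 193, 203), (189, 193, 203), (184, 189, 200), (83, 151, 132), (69, 156, 130), (66, 157, 131), (66, 157, 130), (59, 154, 126)]
[(38, 44, 49), (47, 53, 61), (49, 62, 65), (132, 143, 149), (194, 197, 206), (188, 193, 203), (229, 243, 245), (220, 238, 241), (218, 237, 241), (197, 232, 233), (176, 226, 223), (177, 226, 224), (180, 226, 225), (230, 232, 238), (187, 193, 201), (192, 195, 205), (196, 196, 207), (197, 198, 208
[... 372 characters left out ...]
88, 73)]
353 [(36, 88, 73), (37, 88, 72), (52, 53, 56), (178, 200, 202), (250, 250, 252), (111, 139, 137), (40, 88, 72), (44, 89, 75), (42, 89, 74)]
354 [(36, 88, 73), (35, 87, 70), (52, 54, 57), (200, 217, 222), (249, 248, 251), (81, 120, 111), (38, 85, 72), (42, 88, 73), (38, 87, 72)]
356 [(36, 88, 73), (37, 86, 72), (67, 66, 68), (250, 249, 251), (247, 246, 249), (55, 100, 89), (39, 89, 73), (36, 87, 72), (36, 87, 73)]
top far (np.float64(331.0), np.float64(198.44))
top near (np.float64(333.74), np.float64(208.98))
bot near (np.float64(333.68), np.float64(214.69))
tip (np.float64(351.53), np.float64(204.02)) (np.float64(353.71), np.float64(203.15)) (np.float64(353.68), np.float64(204.35))
```

View pics/n_side.png

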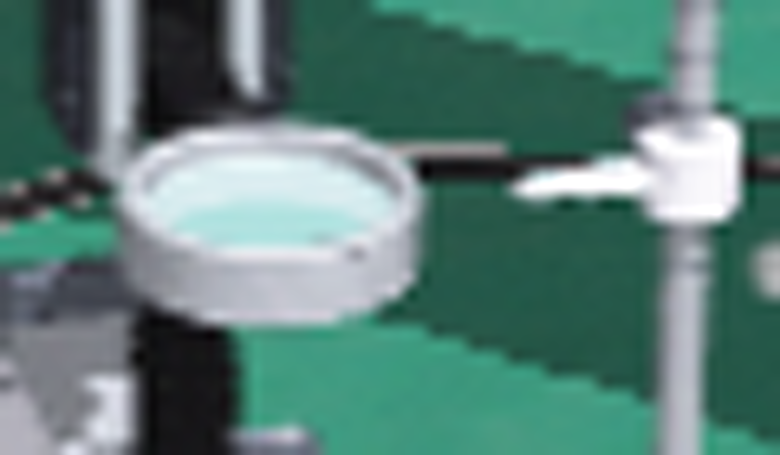

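The observed rim edges (bottom near 214.65 vs predicted 214.69, top near 209 vs 208.98) and the pointer (203.8 vs 203.75) all match a height of 0.1168 m. A last state check, then hand in.

Run:
```python
from h import *
from rig import order
st=arm.get_state();goal(.4495,-.0201,.0979,9.2);print(abs(st["qd"]).max(),st["eef_rot"].round(4))
print(order.sign_off())
```

```text
t 14.7 slide cm [-0.12 -0.05  0.02] rot [-0.001 -0.001  0.001] grip 0.0147 F [ 0.3  0.2 -0.8] j [-0.14  0.29  1.94  0.    0.91 -0.3 ]
0.0014449315557876975 [-4.000e-04  9.967e-01  8.060e-02  4.000e-04]
the job is handed in; nothing more can be done
None
```

I moved the carriage by its grip block to the station and let go. Then I lifted the loupe by its handle and handed the job in at 14.7 s, still holding the loupe over the seal.

**Carriage:** the index lines agreed within about 0.3 mm in the wrist and top views before release. They agreed within about 0.4 mm once the gripper had lifted away.

**Lens position:** the lens centre is within about 0.5 mm of the station and of the seal as seen in the wrist view. In the top view, looking through the glass, the seal appeared about 1 mm off.

**Lens height:** the lens middle is at about 0.117 m. The pointer tip measured 0.1163 to 0.1169 m, and most rim and pointer edges in the side view matched the expected rows. The top far rim was the exception, about half a pixel (roughly 1 mm) off.

**Level and still:** the tool is level to about 0.1°, joint speeds are near zero, and the loupe did not shift in the grip when lifted.

**Checks that disagreed:**
- Depth readings on the thin pointer were off by up to about 13 mm, so I used two-view rays instead.
- The ring measured 50.5 mm in the wrist view against the given 52 mm. On its own that would put the lens about 3.5 mm lower, but the side view did not support it.
- The measured tool position read about 1.2 mm off its nominal target, but I left it because the camera views of the lens agreed.

I did not touch the caliper, and the pointer measured the same place at the end as at the start.

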